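Reset a latched length stop and bring the blank up to it

ROBOT

A 7-joint arm with a two-finger parallel gripper is mounted at the origin on a cart in front of the work surface, level with it; the furniture and walls round the work are solid. World frame = base frame: x ahead of the robot, y to its left, z up, the work surface at z = 0. Lengths are in m, angles in rad, forces in N, time in s.
With the tool pointing down it reaches from about 0.4 to 0.85 m from the base axis. Payload 10.4 kg.
Tool frame: the origin (TCP) lies at the very end of the fingers, on their centre line; the grasp point (between the pads) lies 19 mm behind it (grasp_offset is the distance from the TCP to the grasp point, in m); z points along the fingers, y is the line along which they close (so a half turn about z gives the same grasp; the last joint's range is limited). The gripper opens to 85 mm and grips with 20 to 120 N. Pads are 22 mm wide; open, the fingers measure 114 mm over their backs; the gripper's body (76 mm by 85 mm) begins 54 mm behind the grasp point. The pads swing forward as they close: fully open they stand 13 mm farther back than shut.
Start: joints at [1.322, 0.332, -0.065, 1.46, 0.022, 1.35, -0.088], TCP at [0.14, -0.609, 0.231] pointing down, gripper open.
Joint ranges: [-2.6, 2.6], [-0.5, 2.12], [-1.47, 1.34], [0.16, 2.42], [-1.27, 4.41], [0.06, 2.06], [-2.6, 2.6]. Speed limits (rad/s): [2.22, 2.22, 2.79, 2.79, 3.14, 3.14, 3.14].

INTERFACE

Orientations are given as a unit quaternion [x, y, z, w].
In Python, from workcell import * gives the robot as it stands.
- The arm moves only by the tool jog_arm, never from a script. Its argument "plan" is a list of rows, each a list of 3 entries, a list of its own where there are three numbers: the turn, a rotation vector about the tool's x, y, z in rad, then the shift along the tool's x, y, z in m, then the finger opening in m, from 0 to 0.0854. A call has 1 to 8 rows; each row is the pose to reach, as a shift and turn from the pose commanded when the call began, along the tool's axes at that moment; what a row does not reach only later rows make up. A row lasts 1/12 s, in which the tool goes at most 41.7 mm and 7.16 degrees, less where a joint would pass 70% of its speed; a pose out of reach is approached as far as the arm can. A call with a gripper value outside its range is refused whole. The fingers move at their own pace and stop on an object; "force" is the grip in N (left out, the last holds). Time passes only in rows, so rows that repeat a pose let the fingers close. It gives the time, the measured TCP pose, the force, the opening and the grip force at its end, in the units of the state.
- get_obs(): the state, without advancing time (a new reading comes with each control period).
- camera(name): name is "side" or "top"; returns a dict with "img" (420x560x3 uint8, red, green, blue), "mtx" (3x3 intrinsics, pixels), "extrinsics" (4x4, takes a point from camera to world coordinates). Camera axes: x right, y down, z forward; pixel columns grow to the right and rows downward; lengths in m; the calibration is good to about 2 mm. A picture is of the moment at which its call begins. There is no depth.
- hand_in(): hands the job in; it is judged then, once.
The state is a dict: "clock": time; "joint_pos": joint angles; "joint_velocities": joint speeds; "tau": joint torques, N m; "position": TCP position; "ee_rot": TCP orientation; "ft_force": force on the tool from outside, world axes, zero at the start; "torque": the same for the moment, N m; "grip_width": opening from 0.0 (shut) to 1.0 (fully open); "grasp_force": force on a finger pad.
Only numpy, scipy, OpenCV 4.12 (cv2) and the standard library are available. Lean on these libraries where they do the work, as an engineer would, in place of code of your own. Each camera call takes 0.05 s, during which the arm holds its last target. There are 200 camera calls.

TASK

Press the latch tab on the sliding stop and slide the stop one notch over, to the notch marked by the tall clip, and let the latch snap up there. Then nudge the steel block along its channel until it meets the stop, and leave it there, with the other things on the bench undisturbed.

Things in the scene. Friction and masses are not known exactly. Their poses are not given: they have to be found in the camera images.
- jig: Aluminium length-stop jig fixed on the bench, a plate 82 x 270 mm with a straight channel along its y axis. Origin: on the bench top below the channel's centre line; the plate spans y -150 to +120 mm and x -42 to +40 mm. Channel floor 12 mm above the bench, 19 mm wide, side walls 4 mm high (tops at 16 mm). Beside the channel at x = +22 to +30 mm runs a steel rack (top 16 mm) with five notches 22 mm apart, at y = -4, 18, 40, 62 and 84 mm. z is up.
- stop_index (a point): Centre of the sliding stop, a dark steel bridge 62 mm long (along jig y) over the channel, 31 mm above the bench. The stop carries a thumb saddle on top: the latch tab lies between two upright end walls, each 8 mm thick, whose inner faces are 23 mm either side of this point along jig y and whose tops are 59 mm above the bench; the walls are 58 mm wide across. Apart from the latch the stop slides with about 2.5 N of friction. Axes as the jig's.
- stop (a joint): Position of the stop along jig y (m), 0 at the middle notch (jig y = 40 mm), where it starts; the neighbouring notches are at -0.022 and +0.022, the outer ones at -0.044 and +0.044. Latched, it has about 1.5 mm of play either way.
- tab_top (a point): Centre of the upper face of the latch tab, a ribbed black plate 40 mm (x) by 43 mm (y), 46 mm above the bench when up.
- latch_tab (a joint): How far the latch tab is pressed down (m): 0 up, 0.007 fully down; a spring resists with 3 N at the top and 7 N at the bottom. Pressed more than 3.5 mm, the tooth is out of its notch and the stop can slide. Let go between two notches, the tab stays about 3.5 mm down; it snaps up to 0 by itself when the stop, pushed on, comes to the next notch, and then blocks the stop.
- stop_face (a point): Centre of the stop's contact face for the block, which looks along jig -y. It lies hidden under the bridge, 12 mm inside the bridge's -y end and 19 mm from stop_index, at the block's half height; the bridge leaves 31 mm clear above the bench.
- tall_clip_mark (a point): Top of the tall steel index clip (10 x 12 mm foot, 34 mm high) on the jig's flange on the robot's side, x = -36 mm. It stands at the jig y of the notch wanted: one notch from the middle, to either side. Axes as the jig's. Its top is 38 mm above the bench.
- low_clip_mark (a point): Top of the low steel index clip (same foot, 12 mm high), at the neighbouring notch on the other side; of no concern here.
- block_center (a point): Centre of the steel block, 16 x 40 x 16 mm, roughly 60 to 110 g, long axis (y) along the channel, lying loose on the channel floor on the jig's -y side of the stop; its top is 28 mm above the bench. When it meets the stop its centre is 20 mm from stop_face.
- match_box: Bystander: matchbox 35 x 52 x 14 mm.
- relay: Bystander: small grey block-shaped relay 18 x 26 x 21 mm.
- eraser: Bystander: white eraser 20 x 45 x 11 mm.
- lid_white: Bystander: round white cap, 45 mm across, 14 mm high.
Things that resemble listed ones, but are neither listed nor needed, are in the scene too. Leave any blue or pink look-alike of the part that bears block_center alone.

How it is judged:
On the way, in this order (a step that is already met when the one before it is completed fails the run):
1. the stop is latched in the notch at the tall clip (y of stop_index in the frame of tall_clip_mark between -0.004 and 0.004 m and value of joint latch_tab below 0.0015 m), for 0.2 s.
2. then the block meets the stop (distance between block_center and stop_face below 0.0225 m), for 0.2 s.
At the end, for the whole second after the job is handed in: The stop stands in the notch at the tall clip (within 4 mm) with its latch tab up (less than 1.5 mm down), and the block lies in the channel against the stop's face (gap under 2.5 mm) (all of step 1 and distance between block_center and stop_face below 0.0225 m); the robot touches nothing.
It fails at once if a bystander is moved more than 30 mm (distance of any of match_box, relay, eraser, lid_white from where it was at the start of the episode above 0.03 m).
It also fails if it takes over 51 s, if anything falls off the work surface, if the arm or the gripper's body presses on something with over 40 N, if the wrist force passes 120 N, or if a joint passes its speed limit or range.

## Working session

There is one attempt and no reset: what is moved stays moved. The work goes in short steps, Python scripts to look and compute and a tool call to move; the robot and the scene stay as the last step left them, time stands still between calls to the robot, and variables do not carry over. Pictures are saved under pics/ and viewed, at most 13 in all, crops included, and the job is handed in when it is done.

Besides the shell and the picture viewer there is one more tool, called after "Call:" as name(argument=value, ...), one argument or row to a line, values as JSON. jog_arm: Moves the arm, as the interface text tells. Its arguments: {"type":"object","properties":{"plan":{"type":"array"},"force":{"type":"number"}},"required":["plan"]}

```bash
mkdir -p pics; python3 - <<'E'
from workcell import *
import cv2,numpy as np
for n in("top","side"):
    c=camera(n);cv2.imwrite(f"pics/{n}0.png",cv2.cvtColor(c["img"],cv2.COLOR_RGB2BGR))
    np.savez(f"{n}.npz",K=c["mtx"],E=c["extrinsics"]);print(c["mtx"],c["extrinsics"])
o=get_obs();print(o)
E
```

```text
[[531.70531933   0.         287.93430695]
 [  0.         531.70531933 214.94349411]
 [  0.           0.           1.        ]] [[-0.0147049  -0.98570026  0.16786531  0.29918035]
 [-0.99978214  0.01200741 -0.01707319 -0.15319551]
 [ 0.01481342 -0.1680798  -0.98566208  1.36181389]
 [ 0.          0.          0.          1.        ]]
[[538.17806751   0.         290.21050514]
 [  0.         538.17806751 211.30145111]
 [  0.           0.           1.        ]] [[ 0.99957688 -0.00705559 -0.02821848  0.5316234 ]
 [ 0.01961036 -0.55303092  0.83292991 -1.22042559]
 [-0.0214825  -0.83313085 -0.55265856  0.75370699]
 [ 0.          0.          0.          1.        ]]
{'clock': 0.1, 'joint_pos': array([ 1.3223765 ,  0.33280286, -0.06465018,  1.46086512,  0.02157837,
        1.3499057 , -0.08849726]), 'joint_velocities': array([-0.00092859, -0.00071304,  0.00021129, -0.00017769, -0.00027108,
        0.00056151,  0.00114065]), 'tau': array([ 2.17613568e-03, -6.26746559e+01,  4.95176087e-02, -3.92429066e+01,
        1.62163808e-02,  6.93643306e-03, -1.05729143e-05]), 'position': array([ 0.13983901, -0.60880499,  0.23059527]), 'ee_rot': array([ 9.93633914e-01,  1.12655365e-01, -9.93033418e-05, -6.35738424e-04]), 'ft_force': array([0.78244043, 0.03043039, 0.22934972]), 'torque': array([-0.02369427, -0.04592821,  0.02361732]), 'grasp_force': 0.0, 'grip_width': 1.0008428601717076}
```

View pics/top0.png

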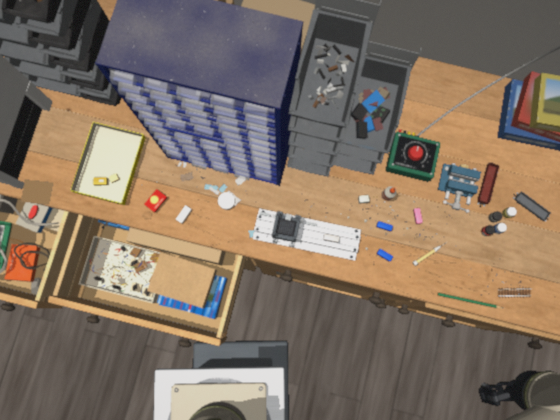

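View pics/side0.png

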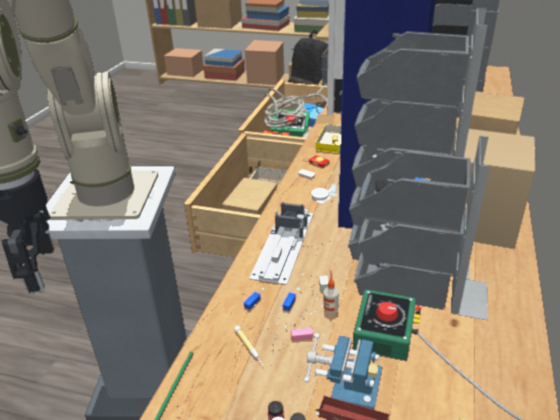

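The top view shows the jig from (252,225) to (360,245), with the dark stop at (287,228). The block is probably at (331,239) in the channel, and the blue (385,226), (385,255) and pink (418,215) look-alikes lie to the right. Next I'll enlarge both views.

```bash
python3 - <<'E'
import cv2,numpy as np
a=cv2.imread("pics/top0.png")[200:265,240:370];b=cv2.imread("pics/side0.png")[195:285,245:325]
cv2.imwrite("pics/topc.png",cv2.resize(a,None,fx=6,fy=6,interpolation=cv2.INTER_CUBIC))
cv2.imwrite("pics/sidec.png",cv2.resize(b,None,fx=6,fy=6,interpolation=cv2.INTER_CUBIC))
E
```

```text
(no output)
```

View pics/topc.png

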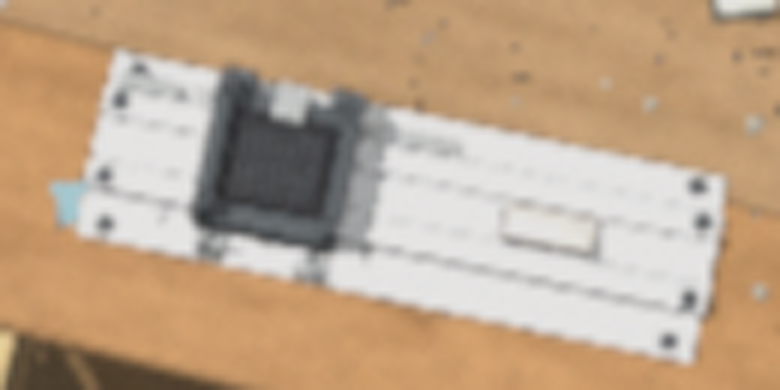

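View pics/sidec.png

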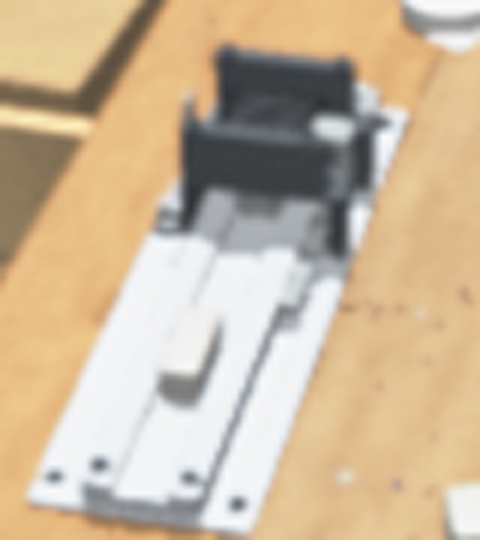

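The crops show the stop at +y (left). One clip base is at top-crop (315,265), on the block side; the other is at (212,245). In the side view the block-side clip (165,220) looks low, and something tall sticks up at (190,100) on the far side. The steel/white block in the channel at (550,228) is the only uncoloured one, and it sits on the stop's -y side. I'll fit the jig pose and check the clip heights by projection.

```bash
cat > h.py <<'E'
import numpy as np
from scipy.optimize import least_squares
C={n:np.load(f"{n}.npz") for n in("top","side")}
def proj(n,P):
    E=C[n]["E"];q=(np.atleast_2d(P)-E[:3,3])@E[:3,:3]@C[n]["K"].T
    return q[:,:2]/q[:,2:]
def W(p,P):
    c,s=np.cos(p[2]),np.sin(p[2]);P=np.atleast_2d(P)
    return P@np.array([[c,-s,0],[s,c,0],[0,0,1]]).T+[p[0],p[1],0]
off={"top":(240,200),"side":(245,195)}
def full(n,c):return (np.array(c)+.5)/6-.5+off[n]
def crop(n,u):return (u-off[n]+.5)*6-.5
E
python3 - <<'E'
from h import *
z=.004
co={"top":([[40,120,4],[40,-150,4],[-42,-150,4],[-42,120,4]],[(118,50),(722,178),(692,362),(78,235)]),
"side":([[-42,-150,4],[40,-150,4],[40,120,4]],[(28,498),(250,535),(408,108)])}
def f(p):return np.concatenate([(proj(n,W(p,np.array(a)/1e3))-full(n,b)).ravel() for n,(a,b) in co.items()])
r=least_squares(f,[.4,-.2,0]);print(r.x,r.fun.round(2))
pts={"tallN":[-36,18,38],"lowN":[-36,18,16],"tallP":[-36,62,38],"lowP":[-36,62,16],"footN":[-36,18,4],"footP":[-36,62,4],"tab":[0,40,46],"wallP-x":[-29,71,59],"wallN-x":[-29,9,59],"wallN+x":[29,9,59]}
for k,v in pts.items():
    w=W(r.x,np.array(v)/1e3);print(k,w.round(4)[0],*[crop(n,proj(n,w)).round(0)[0] for n in C])
# block, top z .028
n="top";
from scipy.optimize import fsolve
for n,c in(("top",(550,226)),("side",(195,337))):
    q=fsolve(lambda v:(proj(n,W(r.x,[v[0],v[1],.028]))-full(n,c)).ravel(),[0,-.05]);print("block",n,q)
np.save("jig.npy",r.x)
E
```

```text
[ 0.48454635 -0.20918927 -0.21983269] [-0.68  0.04  0.81 -0.09  0.02  0.3  -0.81 -0.07 -0.13  0.47  0.22 -0.24
  0.08  0.83]
tallN [ 0.4533 -0.1838  0.038 ] [311. 260.] [165. 161.]
lowN [ 0.4533 -0.1838  0.016 ] [310. 266.] [167. 206.]
tallP [ 0.4629 -0.1408  0.038 ] [208. 239.] [194. 100.]
lowP [ 0.4629 -0.1408  0.016 ] [208. 245.] [196. 145.]
footN [ 0.4533 -0.1838  0.004 ] [309. 270.] [168. 231.]
footP [ 0.4629 -0.1408  0.004 ] [209. 249.] [197. 169.]
tab [ 0.4933 -0.1702  0.046 ] [277. 163.] [267. 123.]
wallP-x [ 0.4717 -0.1336  0.059 ] [189. 212.] [215.  46.]
wallN-x [ 0.4582 -0.1941  0.059 ] [337. 242.] [174. 131.]
wallN+x [ 0.5148 -0.2067  0.059 ] [365. 106.] [321. 148.]
block top [ 0.00015922 -0.07769814]
block side [ 0.00073789 -0.07569094]
```

The low clip projects onto the block-side feature (z 4–16) and the tall one onto side-crop (194,100). So the wanted notch is at jig y=+62, a +22 mm slide away from the block. The block centre is at jig (0,-77). Next I'll compute the approach.

```bash
cat > go.py <<'E'
import sys
from h import *
from workcell import *
from scipy.spatial.transform import Rotation as R
o=get_obs();j=np.load("jig.npy");Rt=R.from_quat(o["ee_rot"])
G=R.from_euler("z",j[2])*R.from_euler("x",np.pi)
c,s=np.cos(j[2]),np.sin(j[2]);d=o["position"]-[j[0],j[1],0]
print("t",round(o["clock"],2),"tcp jig mm",(np.array([c*d[0]+s*d[1],-s*d[0]+c*d[1],d[2]])*1e3).round(1),"F jig",R.from_euler("z",-j[2]).apply(o["ft_force"]).round(1))
for a in sys.argv[1:]:
    w=W(j,np.array(eval(a))/1e3)[0]
    print(a,"shift",Rt.inv().apply(w-o["position"]).round(4),"turn",(Rt.inv()*G).as_rotvec().round(4))
E
python3 go.py [0,46,230] [0,46,75]
```

```text
t 0.1 tcp jig mm [-249.3 -465.2  230.6] F jig [0.8 0.2 0.2]
[0,46,230] shift [ 0.4452 -0.3538  0.001 ] turn [-1.300e-03  3.000e-04  4.456e-01]
[0,46,75] shift [ 0.4453 -0.3536  0.156 ] turn [-1.300e-03  3.000e-04  4.456e-01]
```

Call:
jog_arm(
  plan=[
    [[0, 0, 0.4456], [0.445, -0.354, 0], 0],
    [[0, 0, 0.4456], [0.445, -0.354, 0], 0],
    [[0, 0, 0.4456], [0.445, -0.354, 0], 0],
    [[0, 0, 0.4456], [0.445, -0.354, 0], 0],
    [[0, 0, 0.4456], [0.445, -0.354, 0], 0],
    [[0, 0, 0.4456], [0.445, -0.354, 0], 0],
    [[0, 0, 0.4456], [0.445, -0.354, 0], 0],
    [[0, 0, 0.4456], [0.445, -0.354, 0], 0],
  ],
  force=20,
)

```text
clock: 0.77
position: [0.3469, -0.3486, 0.2312]
ee_rot: [0.994, -0.11, -0.0, 0.0]
ft_force: [1.0, -0.2, 0.2]
grip_width: -0.001
grasp_force: 0.0
```

```bash
python3 go.py [0,46,230] [0,46,75]
```

```text
t 0.77 tcp jig mm [-103.9 -166.   231.2] F jig [1.  0.  0.2]
[0,46,230] shift [ 0.1039 -0.212   0.0011] turn [ 0.0002  0.0002 -0.0001]
[0,46,75] shift [ 0.1039 -0.2121  0.1561] turn [ 0.0002  0.0002 -0.0001]
```

Call:
jog_arm(
  plan=[
    [[0, 0, 0], [0.104, -0.212, 0], 0],
    [[0, 0, 0], [0.104, -0.212, 0], 0],
    [[0, 0, 0], [0.104, -0.212, 0], 0],
    [[0, 0, 0], [0.104, -0.212, 0], 0],
    [[0, 0, 0], [0.104, -0.212, 0], 0],
    [[0, 0, 0], [0.104, -0.212, 0.08], 0],
    [[0, 0, 0], [0.104, -0.212, 0.15], 0],
    [[0, 0, 0], [0.104, -0.212, 0.15], 0],
  ],
)

```text
clock: 1.43
position: [0.4925, -0.1677, 0.1081]
ee_rot: [0.994, -0.109, 0.001, 0.0]
ft_force: [0.0, -0.6, -1.7]
grip_width: 0.002
grasp_force: 0.0
```

```bash
python3 go.py [0,46,75]
python3 - <<'E'
from workcell import *
import cv2,numpy as np
a=camera("top")["img"][195:265,240:370];b=camera("side")["img"][195:285,245:325]
a=cv2.resize(a,None,fx=3,fy=3,interpolation=2);b=cv2.resize(b,None,fx=5,fy=5,interpolation=2)
m=np.zeros((450,800,3),np.uint8);m[:210,:390]=a;m[:450,400:]=b
cv2.imwrite("pics/c1.png",m[...,::-1])
E
```

```text
t 1.43 tcp jig mm [ -1.3  42.2 108.1] F jig [ 0.2 -0.6 -1.7]
[0,46,75] shift [ 0.0012 -0.0038  0.0331] turn [ 0.     -0.0017  0.0022]
```

View pics/c1.png

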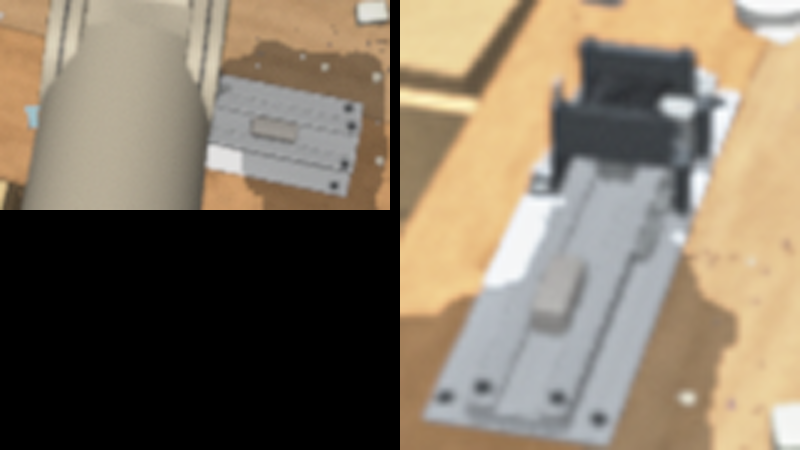

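The far-side clip stands tall at (557,85) and the block-side one is low at (540,183), which confirms the +y notch. Descending to just above the tab.

Call:
jog_arm(
  plan=[
    [[0, 0, 0], [0, 0, 0], 0],
    [[0, 0, 0], [0, 0, 0], 0],
    [[0, 0, 0], [0, 0, 0.015], 0],
    [[0, 0, 0], [0, 0, 0.02], 0],
    [[0, 0, 0], [0, 0, 0.025], 0],
    [[0, 0, 0], [0, 0, 0.03], 0],
    [[0, 0, 0], [0, 0, 0.03], 0],
    [[0, 0, 0], [0, 0, 0.03], 0],
  ],
)

```text
clock: 2.2
position: [0.4918, -0.1692, 0.0797]
ee_rot: [0.994, -0.11, 0.0, 0.0]
ft_force: [0.4, -0.4, 0.1]
grip_width: 0.001
grasp_force: 0.0
```

```bash
python3 go.py [0,46,42]
python3 - <<'E'
from workcell import *
import cv2,numpy as np
b=camera("side")["img"][150:250,245:345]
cv2.imwrite("pics/c2.png",cv2.resize(b,None,fx=6,fy=6,interpolation=2)[...,::-1])
E
```

```text
t 2.2 tcp jig mm [-1.6 40.6 79.7] F jig [ 0.5 -0.3  0.1]
[0,46,42] shift [ 0.0016 -0.0054  0.0377] turn [ 0.0001 -0.0003 -0.0001]
```

View pics/c2.png

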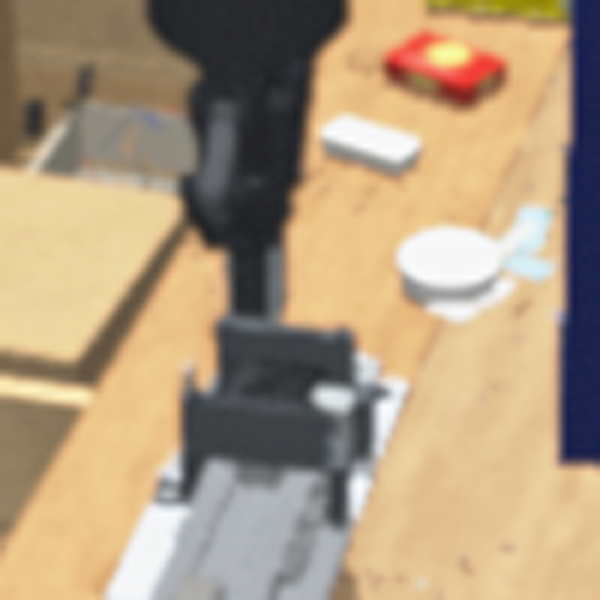

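The closed fingers end just above the saddle at about (257,318), in line with the tab. Descending into the saddle and moving toward the +y wall.

Call:
jog_arm(
  plan=[
    [[0, 0, 0], [0.002, -0.003, 0.005], 0],
    [[0, 0, 0], [0.002, -0.005, 0.01], 0],
    [[0, 0, 0], [0.002, -0.005, 0.015], 0],
    [[0, 0, 0], [0.002, -0.005, 0.02], 0],
    [[0, 0, 0], [0.002, -0.005, 0.025], 0],
    [[0, 0, 0], [0.002, -0.005, 0.028], 0],
    [[0, 0, 0], [0.002, -0.005, 0.028], 0],
    [[0, 0, 0], [0.002, -0.005, 0.028], 0],
  ],
)

```text
clock: 2.92
position: [0.4946, -0.1646, 0.0511]
ee_rot: [0.994, -0.11, -0.0, -0.0]
ft_force: [-0.4, 0.2, 0.3]
grip_width: 0.002
grasp_force: 0.0
```

```bash
python3 go.py [0,46,41]
```

```text
t 2.92 tcp jig mm [ 0.1 45.8 51.1] F jig [-0.4  0.1  0.3]
[0,46,41] shift [-0.0001 -0.0002  0.0101] turn [-0.0001  0.0004  0.    ]
```

Call:
jog_arm(
  plan=[
    [[0, 0, 0], [0, 0, 0.003], 0],
    [[0, 0, 0], [0, 0, 0.006], 0],
    [[0, 0, 0], [0, 0, 0.009], 0],
    [[0, 0, 0], [0, 0, 0.0105], 0],
    [[0, 0, 0], [0, 0, 0.0105], 0],
    [[0, 0, 0], [0, 0, 0.0105], 0],
    [[0, 0, 0], [0, 0, 0.0105], 0],
  ],
)

```text
clock: 3.5
position: [0.4951, -0.1647, 0.0412]
ee_rot: [0.994, -0.11, 0.0, 0.0]
ft_force: [-0.3, 0.1, 5.3]
grip_width: -0.0
grasp_force: 2.8
```

```bash
python3 go.py [0,46,41]
```

```text
t 3.5 tcp jig mm [ 0.6 45.7 41.2] F jig [-0.3  0.   5.3]
[0,46,41] shift [-0.0006 -0.0003  0.0002] turn [ 0.0003 -0.0008  0.    ]
```

Call:
jog_arm(
  plan=[
    [[0, 0, 0], [0, 0, 0.001], 0],
    [[0, 0, 0], [0, 0, 0.0015], 0],
    [[0, 0, 0], [0, -0.002, 0.0015], 0],
    [[0, 0, 0], [0, -0.004, 0.0015], 0],
    [[0, 0, 0], [0, -0.006, 0.0015], 0],
    [[0, 0, 0], [0, -0.008, 0.0015], 0],
    [[0, 0, 0], [0, -0.01, 0.0015], 0],
    [[0, 0, 0], [0, -0.01, 0.0015], 0],
  ],
)

```text
clock: 4.17
position: [0.4973, -0.1552, 0.0398]
ee_rot: [0.994, -0.11, 0.0, 0.0]
ft_force: [-0.8, -1.5, 5.7]
grip_width: 0.001
grasp_force: 3.2
```

```bash
python3 go.py
python3 - <<'E'
from workcell import *
import cv2,numpy as np
b=camera("side")["img"][185:245,255:335]
cv2.imwrite("pics/c3.png",cv2.resize(b,None,fx=8,fy=8,interpolation=2)[...,::-1])
E
```

```text
t 4.17 tcp jig mm [ 0.7 55.5 39.8] F jig [-0.5 -1.6  5.7]
```

View pics/c3.png

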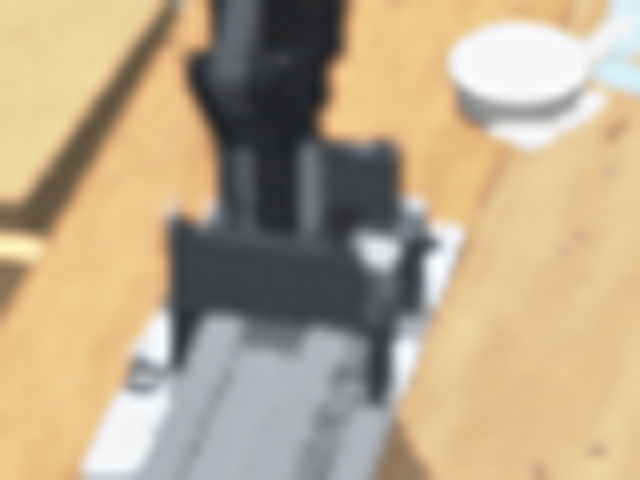

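The stop moved with the fingers: its wall top-left edge is now at (172,215), about 3.5 px further along, roughly 10+ mm. Now lift off the tab but stay inside the saddle, and push on the +y wall.

Call:
jog_arm(
  plan=[
    [[0, 0, 0], [0, 0, -0.004], 0],
    [[0, 0, 0], [0, 0, -0.008], 0],
    [[0, 0, 0], [0, 0, -0.01], 0],
    [[0, 0, 0], [0, -0.003, -0.01], 0],
    [[0, 0, 0], [0, -0.006, -0.01], 0],
    [[0, 0, 0], [0, -0.009, -0.01], 0],
    [[0, 0, 0], [0, -0.011, -0.01], 0],
    [[0, 0, 0], [0, -0.011, -0.01], 0],
  ],
)

```text
clock: 4.88
position: [0.4993, -0.1441, 0.0492]
ee_rot: [0.994, -0.11, -0.0, 0.0]
ft_force: [-1.9, -3.7, 1.8]
grip_width: 0.002
grasp_force: 2.1
```

```bash
python3 go.py
```

```text
t 4.88 tcp jig mm [ 0.2 66.7 49.2] F jig [-1.1 -4.   1.8]
```

Call:
jog_arm(
  plan=[
    [[0, 0, 0], [0, -0.001, 0], 0],
    [[0, 0, 0], [0, -0.002, 0], 0],
    [[0, 0, 0], [0, -0.003, 0], 0],
    [[0, 0, 0], [0, -0.003, 0], 0],
    [[0, 0, 0], [0, -0.003, 0], 0],
  ],
)

```text
clock: 5.3
position: [0.4999, -0.1412, 0.0492]
ee_rot: [0.994, -0.11, -0.0, 0.0]
ft_force: [-1.3, -3.8, 1.4]
grip_width: 0.002
grasp_force: 2.1
```

Call:
jog_arm(
  plan=[
    [[0, 0, 0], [0, -0.001, 0], 0],
    [[0, 0, 0], [0, -0.002, 0], 0],
    [[0, 0, 0], [0, -0.002, 0], 0],
    [[0, 0, 0], [0, -0.002, 0], 0],
  ],
)

```text
clock: 5.63
position: [0.5005, -0.1386, 0.0493]
ee_rot: [0.994, -0.109, 0.0, -0.0]
ft_force: [-0.9, -1.6, 1.4]
grip_width: -0.001
grasp_force: 1.0
```

```bash
python3 go.py
```

```text
t 5.63 tcp jig mm [ 0.2 72.3 49.3] F jig [-0.6 -1.8  1.4]
```

Call:
jog_arm(
  plan=[
    [[0, 0, 0], [0, -0.001, 0], 0],
    [[0, 0, 0], [0, -0.001, 0], 0],
    [[0, 0, 0], [0, -0.001, 0], 0],
  ],
)

```text
clock: 5.88
position: [0.5007, -0.1379, 0.0493]
ee_rot: [0.994, -0.11, -0.0, -0.0]
ft_force: [-0.9, -1.4, 0.7]
grip_width: -0.001
grasp_force: 0.8
```

Call:
jog_arm(
  plan=[
    [[0, 0, 0], [0, -0.001, 0], 0],
    [[0, 0, 0], [0, -0.001, 0], 0],
    [[0, 0, 0], [0, -0.001, 0], 0],
  ],
)

```text
clock: 6.13
position: [0.5009, -0.1371, 0.0493]
ee_rot: [0.994, -0.11, -0.0, -0.0]
ft_force: [-1.3, -0.9, -0.1]
grip_width: -0.005
grasp_force: 1.0
```

```bash
python3 go.py
```

```text
t 6.13 tcp jig mm [ 0.2 73.9 49.3] F jig [-1.1 -1.2 -0.1]
```

Call:
jog_arm(
  plan=[
    [[0, 0, 0], [0, -0.001, 0], 0],
    [[0, 0, 0], [0, -0.001, 0], 0],
    [[0, 0, 0], [0, -0.001, 0], 0],
  ],
)

```text
clock: 6.38
position: [0.501, -0.1365, 0.0493]
ee_rot: [0.994, -0.11, -0.0, 0.0]
ft_force: [-0.9, -2.8, 1.8]
grip_width: -0.003
grasp_force: 1.9
```

Call:
jog_arm(
  plan=[
    [[0, 0, 0], [0, -0.001, 0], 0],
    [[0, 0, 0], [0, -0.001, 0], 0],
    [[0, 0, 0], [0, -0.001, 0], 0],
  ],
)

```text
clock: 6.63
position: [0.5011, -0.1362, 0.0493]
ee_rot: [0.994, -0.11, -0.0, 0.001]
ft_force: [-2.3, -5.4, 1.4]
grip_width: -0.003
grasp_force: 3.1
```

```bash
python3 go.py
python3 - <<'E'
from workcell import *
import cv2,numpy as np
b=camera("side")["img"];cv2.imwrite("pics/full4.png",b[...,::-1]);b=b[185:245,255:335]
cv2.imwrite("pics/c4.png",cv2.resize(b,None,fx=8,fy=8,interpolation=2)[...,::-1])
E
```

```text
t 6.63 tcp jig mm [ 0.2 74.8 49.3] F jig [-1.  -5.8  1.4]
```

View pics/c4.png

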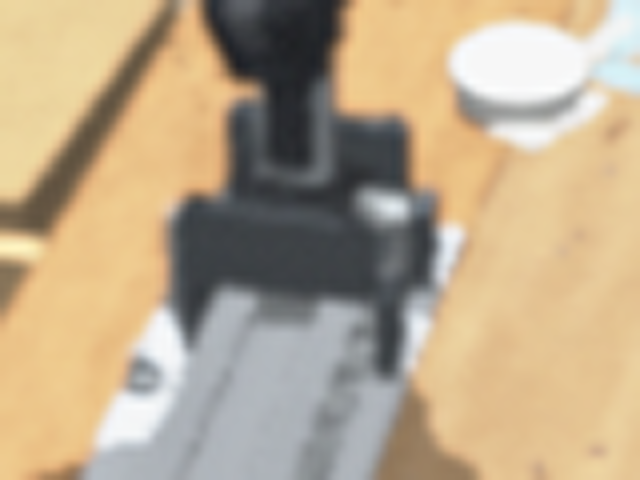

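The push force rises to about 6 N while the arm stalls. The stop's wall edge has shifted 5.9 px in total, which matches 22 mm, so it is latched at the tall clip. Backing off and moving behind the block.

Call:
jog_arm(
  plan=[
    [[0, 0, 0], [0, 0.004, 0], 0],
    [[0, 0, 0], [0, 0.007, 0], 0],
    [[0, 0, 0], [0, 0.007, -0.02], 0],
    [[0, 0, 0], [0, 0.007, -0.04], 0],
    [[0, 0, 0], [0, 0.008, -0.05], 0],
    [[0, 0, 0], [0, 0.04, -0.05], 0],
    [[0, 0, 0], [0, 0.08, -0.05], 0],
    [[0, 0, 0], [0, 0.12, -0.05], 0],
  ],
)

```text
clock: 7.35
position: [0.4753, -0.2529, 0.0996]
ee_rot: [0.994, -0.108, 0.001, 0.0]
ft_force: [0.7, -0.9, -1.6]
grip_width: -0.003
grasp_force: 0.0
```

Call:
jog_arm(
  plan=[
    [[0, 0, 0], [0, 0.04, 0], 0],
    [[0, 0, 0], [0, 0.077, 0], 0],
    [[0, 0, 0], [0, 0.077, 0], 0],
    [[0, 0, 0], [0, 0.077, 0], 0],
    [[0, 0, 0], [0, 0.077, 0], 0],
  ],
)

```text
clock: 7.77
position: [0.4586, -0.3266, 0.099]
ee_rot: [0.994, -0.109, 0.0, -0.001]
ft_force: [0.3, 1.6, -0.9]
grip_width: -0.001
grasp_force: 0.0
```

```bash
python3 go.py [0,-122,45] [0,-122,20.5]
```

```text
t 7.77 tcp jig mm [   0.3 -120.3   99. ] F jig [-0.   1.6 -0.9]
[0,-122,45] shift [-0.0003  0.0018  0.054 ] turn [-0.001   0.0001  0.0004]
[0,-122,20.5] shift [-0.0003  0.0018  0.0785] turn [-0.001   0.0001  0.0004]
```

Call:
jog_arm(
  plan=[
    [[0, 0, 0], [0, 0.001, 0.02], 0],
    [[0, 0, 0], [0, 0.001, 0.04], 0],
    [[0, 0, 0], [0, 0.001, 0.055], 0],
    [[0, 0, 0], [0, 0.001, 0.065], 0],
    [[0, 0, 0], [0, 0.001, 0.072], 0],
    [[0, 0, 0], [0, 0.001, 0.078], 0],
    [[0, 0, 0], [0, 0.001, 0.078], 0],
    [[0, 0, 0], [0, 0.001, 0.078], 0],
  ],
)

```text
clock: 8.43
position: [0.4585, -0.3284, 0.0217]
ee_rot: [0.994, -0.109, 0.0, 0.0]
ft_force: [0.4, 0.1, -0.2]
grip_width: -0.005
grasp_force: 0.0
```

```bash
python3 go.py [0,-100,20.5]
python3 - <<'E'
from workcell import *
import cv2,numpy as np
b=camera("side")["img"];b=b[185:285,245:335]
cv2.imwrite("pics/c5.png",cv2.resize(b,None,fx=6,fy=6,interpolation=2)[...,::-1])
E
```

```text
t 8.43 tcp jig mm [   0.6 -122.    21.7] F jig [ 0.4  0.2 -0.2]
[0,-100,20.5] shift [-0.0006 -0.022   0.0012] turn [ 0.0001 -0.0005  0.0005]
```

View pics/c5.png

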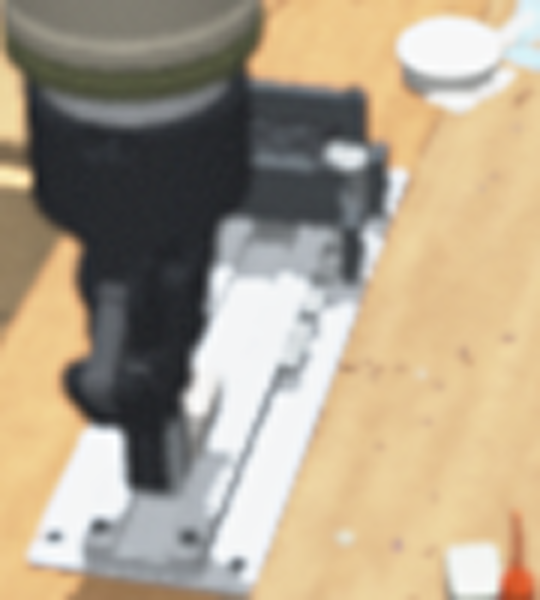

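The fingertip is in the channel behind the block at (150,480), and the stop is still at its notch. Pushing the block along +y.

Call:
jog_arm(
  plan=[
    [[0, 0, 0], [0, -0.006, 0.001], 0],
    [[0, 0, 0], [0, -0.011, 0.001], 0],
    [[0, 0, 0], [0, -0.016, 0.001], 0],
    [[0, 0, 0], [0, -0.021, 0.001], 0],
    [[0, 0, 0], [0, -0.026, 0.001], 0],
    [[0, 0, 0], [0, -0.032, 0.001], 0],
    [[0, 0, 0], [0, -0.038, 0.001], 0],
    [[0, 0, 0], [0, -0.044, 0.001], 0],
  ],
)

```text
clock: 9.15
position: [0.468, -0.2852, 0.0205]
ee_rot: [0.994, -0.11, 0.0, 0.0]
ft_force: [-0.7, -3.1, 1.2]
grip_width: 0.001
grasp_force: 1.3
```

Call:
jog_arm(
  plan=[
    [[0, 0, 0], [0, -0.006, 0], 0],
    [[0, 0, 0], [0, -0.012, 0], 0],
    [[0, 0, 0], [0, -0.018, 0], 0],
    [[0, 0, 0], [0, -0.024, 0], 0],
    [[0, 0, 0], [0, -0.03, 0], 0],
    [[0, 0, 0], [0, -0.036, 0], 0],
    [[0, 0, 0], [0, -0.041, 0], 0],
    [[0, 0, 0], [0, -0.046, 0], 0],
  ],
)

```text
clock: 9.82
position: [0.4779, -0.2404, 0.0204]
ee_rot: [0.994, -0.11, 0.0, 0.0]
ft_force: [-0.7, -4.3, 4.7]
grip_width: -0.001
grasp_force: 2.4
```

```bash
python3 go.py [0,-14,20.5]
```

```text
t 9.82 tcp jig mm [  0.3 -31.9  20.4] F jig [ 0.2 -4.3  4.7]
[0,-14,20.5] shift [-0.0003 -0.0179 -0.0001] turn [ 0.0003 -0.0003 -0.    ]
```

Call:
jog_arm(
  plan=[
    [[0, 0, 0], [0, -0.004, 0], 0],
    [[0, 0, 0], [0, -0.008, 0], 0],
    [[0, 0, 0], [0, -0.011, 0], 0],
    [[0, 0, 0], [0, -0.014, 0], 0],
    [[0, 0, 0], [0, -0.014, 0], 0],
    [[0, 0, 0], [0, -0.014, 0], 0],
  ],
)

```text
clock: 10.32
position: [0.4809, -0.2265, 0.0202]
ee_rot: [0.994, -0.11, -0.0, -0.0]
ft_force: [1.2, -1.6, 1.8]
grip_width: 0.003
grasp_force: 1.0
```

Call:
jog_arm(
  plan=[
    [[0, 0, 0], [0, -0.001, 0], 0],
    [[0, 0, 0], [0, -0.002, 0], 0],
    [[0, 0, 0], [0, -0.003, 0], 0],
    [[0, 0, 0], [0, -0.003, 0], 0],
  ],
)

```text
clock: 10.65
position: [0.4814, -0.2237, 0.0201]
ee_rot: [0.994, -0.11, -0.0, -0.0]
ft_force: [0.2, -1.9, 2.0]
grip_width: -0.0
grasp_force: 1.1
```

```bash
python3 go.py
```

```text
t 10.65 tcp jig mm [  0.1 -14.9  20.1] F jig [ 0.6 -1.8  2. ]
```

Call:
jog_arm(
  plan=[
    [[0, 0, 0], [0, -0.001, 0], 0],
    [[0, 0, 0], [0, -0.002, 0], 0],
    [[0, 0, 0], [0, -0.002, 0], 0],
    [[0, 0, 0], [0, -0.002, 0], 0],
  ],
)

```text
clock: 10.98
position: [0.4819, -0.2218, 0.0202]
ee_rot: [0.994, -0.11, -0.0, -0.0]
ft_force: [-0.4, -1.2, 1.2]
grip_width: 0.0
grasp_force: 0.5
```

Call:
jog_arm(
  plan=[
    [[0, 0, 0], [0, -0.001, 0], 0],
    [[0, 0, 0], [0, -0.001, 0], 0],
    [[0, 0, 0], [0, -0.001, 0], 0],
  ],
)

```text
clock: 11.23
position: [0.4821, -0.2209, 0.0202]
ee_rot: [0.994, -0.11, -0.0, -0.0]
ft_force: [0.8, -0.0, -0.5]
grip_width: 0.001
grasp_force: 0.3
```

Call:
jog_arm(
  plan=[
    [[0, 0, 0], [0, -0.001, 0], 0],
    [[0, 0, 0], [0, -0.001, 0], 0],
    [[0, 0, 0], [0, -0.001, 0], 0],
  ],
)

```text
clock: 11.48
position: [0.4823, -0.22, 0.0202]
ee_rot: [0.994, -0.11, -0.0, -0.0]
ft_force: [-0.1, -1.2, 0.4]
grip_width: -0.001
grasp_force: 0.1
```

```bash
python3 go.py
```

```text
t 11.48 tcp jig mm [  0.2 -11.   20.2] F jig [ 0.2 -1.2  0.4]
```

Call:
jog_arm(
  plan=[
    [[0, 0, 0], [0, -0.001, 0], 0],
    [[0, 0, 0], [0, -0.001, 0], 0],
    [[0, 0, 0], [0, -0.001, 0], 0],
  ],
)

```text
clock: 11.73
position: [0.4826, -0.2191, 0.0203]
ee_rot: [0.994, -0.11, -0.0, -0.0]
ft_force: [0.4, -0.3, -0.3]
grip_width: 0.001
grasp_force: 0.0
```

Call:
jog_arm(
  plan=[
    [[0, 0, 0], [0, -0.001, 0], 0],
    [[0, 0, 0], [0, -0.001, 0], 0],
    [[0, 0, 0], [0, -0.001, 0], 0],
  ],
)

```text
clock: 11.98
position: [0.4828, -0.2182, 0.0203]
ee_rot: [0.994, -0.11, -0.0, -0.0]
ft_force: [-0.4, -0.1, -0.5]
grip_width: -0.001
grasp_force: 0.0
```

Call:
jog_arm(
  plan=[
    [[0, 0, 0], [0, -0.001, 0], 0],
    [[0, 0, 0], [0, -0.001, 0], 0],
    [[0, 0, 0], [0, -0.001, 0], 0],
  ],
)

```text
clock: 12.23
position: [0.483, -0.2172, 0.0203]
ee_rot: [0.994, -0.11, 0.0, 0.0]
ft_force: [-0.9, 0.3, -0.4]
grip_width: 0.004
grasp_force: 0.0
```

```bash
python3 go.py
python3 - <<'E'
from workcell import *
import cv2,numpy as np
b=camera("side")["img"];b=b[185:260,255:335]
cv2.imwrite("pics/c6.png",cv2.resize(b,None,fx=8,fy=8,interpolation=2)[...,::-1])
E
```

```text
t 12.23 tcp jig mm [ 0.3 -8.1 20.3] F jig [-0.9  0.1 -0.4]
```

View pics/c6.png

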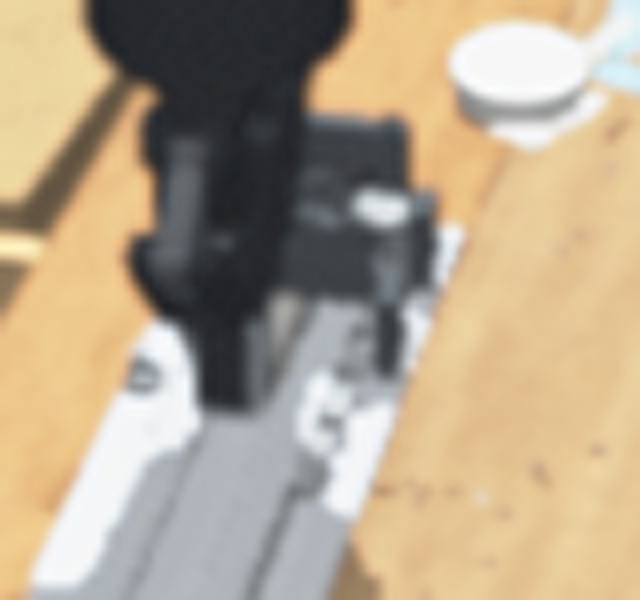

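The block is under the fingertips, entering the bridge at (285,325). The force is still near zero, so it has not met the stop yet. Creeping on.

Call:
jog_arm(
  plan=[
    [[0, 0, 0], [0, -0.001, 0], 0],
    [[0, 0, 0], [0, -0.001, 0], 0],
    [[0, 0, 0], [0, -0.001, 0], 0],
  ],
)

```text
clock: 12.53
position: [0.4832, -0.2162, 0.0203]
ee_rot: [0.994, -0.11, 0.0, 0.0]
ft_force: [0.4, 0.4, -0.0]
grip_width: -0.003
grasp_force: 0.0
```

Call:
jog_arm(
  plan=[
    [[0, 0, 0], [0, -0.001, 0], 0],
    [[0, 0, 0], [0, -0.001, 0], 0],
    [[0, 0, 0], [0, -0.001, 0], 0],
  ],
)

```text
clock: 12.78
position: [0.4833, -0.2159, 0.0204]
ee_rot: [0.994, -0.11, 0.0, 0.0]
ft_force: [-1.0, -3.7, 0.2]
grip_width: -0.003
grasp_force: 1.5
```

Call:
jog_arm(
  plan=[
    [[0, 0, 0], [0, -0.001, 0], 0],
    [[0, 0, 0], [0, -0.001, 0], 0],
    [[0, 0, 0], [0, -0.001, 0], 0],
  ],
)

```text
clock: 13.03
position: [0.4834, -0.2155, 0.0204]
ee_rot: [0.994, -0.11, 0.0, 0.001]
ft_force: [-2.5, -5.7, 0.1]
grip_width: 0.003
grasp_force: 2.8
```

```bash
python3 go.py
```

```text
t 13.03 tcp jig mm [ 0.2 -6.4 20.4] F jig [-1.2 -6.1  0.1]
```

The block has met the stop: 6 N with the arm stalled, and the position agrees with the stop geometry (81.2 vs 82 mm). Hold briefly, back off and rise.

Call:
jog_arm(
  plan=[
    [[0, 0, 0], [0, 0, 0], 0],
    [[0, 0, 0], [0, 0, 0], 0],
    [[0, 0, 0], [0, 0.003, 0], 0],
    [[0, 0, 0], [0, 0.008, 0], 0],
    [[0, 0, 0], [0, 0.018, 0], 0],
    [[0, 0, 0], [0, 0.025, -0.03], 0],
    [[0, 0, 0], [0, 0.05, -0.07], 0],
    [[0, 0, 0], [0, 0.09, -0.1], 0],
  ],
)

```text
clock: 13.7
position: [0.4674, -0.2904, 0.1141]
ee_rot: [0.994, -0.107, 0.001, -0.001]
ft_force: [2.4, -0.3, 0.2]
grip_width: 0.001
grasp_force: 0.0
```

Call:
jog_arm(
  plan=[
    [[0, 0, 0], [-0.03, 0.04, -0.03], 0],
    [[0, 0, 0], [-0.06, 0.08, -0.06], 0],
    [[0, 0, 0], [-0.06, 0.12, -0.06], 0],
    [[0, 0, 0], [-0.06, 0.15, -0.06], 0],
    [[0, 0, 0], [-0.06, 0.15, -0.06], 0],
    [[0, 0, 0], [-0.06, 0.15, -0.06], 0],
    [[0, 0, 0], [-0.06, 0.15, -0.06], 0],
  ],
)

```text
clock: 14.28
position: [0.3744, -0.4259, 0.1715]
ee_rot: [0.994, -0.111, -0.0, -0.0]
ft_force: [0.4, 1.0, -0.5]
grip_width: -0.003
grasp_force: 0.0
```

```bash
python3 go.py
python3 - <<'E'
from workcell import *
import cv2,numpy as np
a=camera("top")["img"][200:265,240:370];b=camera("side")["img"][185:285,245:325]
a=cv2.resize(a,None,fx=3,fy=3,interpolation=2);b=cv2.resize(b,None,fx=5,fy=5,interpolation=2)
m=np.zeros((500,800,3),np.uint8);m[:195,:390]=a;m[:,400:]=b
cv2.imwrite("pics/c7.png",m[...,::-1])
E
```

```text
t 14.28 tcp jig mm [ -60.2 -235.6  171.5] F jig [ 0.2  1.1 -0.5]
```

View pics/c7.png

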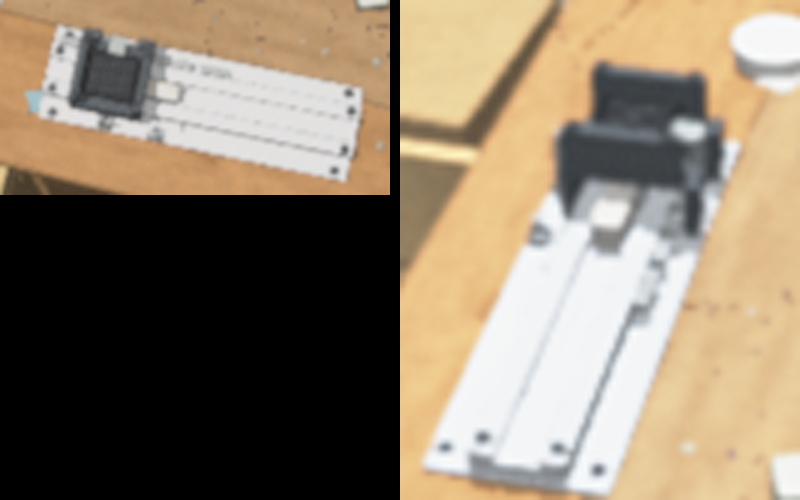

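The top view shows the stop (112,75) beside the tall clip (107,122), with the block (168,92) partly under the bridge and about 26–28 mm showing, as expected at contact. Nothing else has moved.

```bash
python3 -c "
from workcell import *
print(hand_in())"
```

```text
the job is handed in; nothing more can be done
None
```

I moved the stop to the tall-clip notch, where it blocked as if latched, pushed the block up to its face, and handed the job in at about 14 s with the arm clear; the hand-in returned no verdict.

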